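Clamp a freshly glued nest box with the one-hand bar clamp

ROBOT

A 7-joint arm with a two-finger parallel gripper is mounted at the origin on the work surface. World frame = base frame: x ahead of the robot, y to its left, z up, the work surface at z = 0. Lengths are in m, angles in rad, forces in N, time in s.
With the tool pointing down it reaches from about 0.4 to 0.875 m from the base axis. Payload 19.3 kg.
Tool frame: the origin (TCP) lies midway between the tips of the shut fingers; the grasp point (between the pads) lies 19 mm behind it; x points along the fingers, y is the direction in which the jaws open and shut, and the axes are right-handed (so a half turn about x gives the same grasp; the last joint's range is limited). The gripper opens to 85 mm and grips with 20 to 120 N. Pads are 22 mm wide; open, the fingers measure 114 mm over their backs; the gripper's body (76 mm by 85 mm) begins 54 mm behind the grasp point. The pads swing forward as they close: fully open they stand 13 mm farther back than shut.
Start: joints at [1.142, 0.521, -0.036, 1.599, 0.021, 1.021, -0.113], TCP at [0.219, -0.585, 0.231] pointing down, gripper open.
Joint ranges: [-2.91, 2.91], [-0.3, 2.13], [-1.5, 1.42], [0.17, 2.43], [-1.26, 4.41], [0.16, 1.93], [-2.52, 2.52]. Speed limits (rad/s): [1.89, 1.89, 2.39, 2.39, 3.01, 3.01, 3.01].

INTERFACE

Orientations are given as [roll, pitch, yaw] about the fixed x, y, z axes, in that order (R = Rz(yaw) Ry(pitch) Rx(roll)).
In Python, from workcell import bot gives the robot as it stands. The module is installed in compiled form; this text tells all that it offers.
- The arm moves only by the tool servo_tool, never from a script. Its argument "targets" is a list of rows, each an object of numbers: "x", "y", "z": the shift along the tool's x, y, z as a fraction of full scale; "wx", "wy", "wz": the turn, a rotation vector about the tool's x, y, z as a fraction of full scale. A call has 1 to 12 rows; each row is the pose to reach, as a shift and turn from the pose measured when the call began, along the tool's axes at that moment, turning the shorter way round; what a row does not reach only later rows make up. Full scale, the value 1, is 40 cm for a shift and 360 degrees for a turn. A row lasts 1/8 s, in which the tool goes at most 62.5 mm and 10.7 degrees, less where a joint would pass 70% of its speed; a pose out of reach is approached as far as the arm can. A call with a number of a shift or a turn outside -1 to 1 is refused whole. A call with a gripper value outside its range is refused whole. "grip" is the gripper command: -1 is shut, 1 is fully open, values between are in proportion, set as the call begins (left out, the last holds). The fingers move at their own pace and stop on an object; "squeeze" is the grip in N (left out, the last holds). Time passes only in rows, so rows that repeat a pose let the fingers close. It gives the time, the measured TCP pose, the force and the opening at its end, in the units of the state.
- bot.observe(): the state, without advancing time (a new reading comes with each control period).
- bot.grab_frame(name): name is "scene" or "top" or "wrist"; returns (picture, depth): 480x640x3 uint8, red, green, blue; 480x640 float32, m along the optical axis (not along the pixel's ray), 0 where there is no reading.
- bot.get_calibration(name): a dict with "intrinsics" (3x3 intrinsics, pixels), "R" (3x3) and "t" (3): a world point X has camera coordinates R X + t. Camera axes: x right, y down, z forward; pixel columns grow to the right and rows downward; lengths in m; the calibration is good to about 2 mm. A picture is of the moment at which its call begins: read the wrist's pose just before it. get_calibration takes no time and is no camera call; for the wrist camera it gives the pose at the moment of the call.
- bot.job_done(): hands the job in, once; it reports no verdict.
Trained networks look in the newest picture that a camera, given by its name, has taken for a name from the list of things; names that differ only in an ending like _2 or _b are one class to them, and where a whole thing is asked for, a point or a joint stands for the part that bears it (a point fixed in the world has none). Each returns a list of dicts, best first, with "confidence" (0 to 1); they miss things now and then, are a little off and sometimes report something else, mostly with a low value. They report only what shows in the picture. A call takes as long as a camera call. They do not tell look-alikes from the thing itself.
- bot.trace(camera, target): "mask" (480x640 bool, what is visible of it) and "pixel" ([column, row] in pixels, amid what is visible of it).
The state is a dict: "clock": time; "qpos": joint angles; "qd": joint speeds; "joint_efforts": joint torques, N m; "position": TCP position; "tool_rot": TCP orientation; "force": force on the tool from outside, world axes, zero at the start; "moment": the same for the moment, N m; "grip_width": finger opening in m.
Only numpy, scipy, OpenCV 4.12 (cv2) and the standard library are available. Lean on these libraries where they do the work, as an engineer would, in place of code of your own. Each camera call takes 0.05 s, during which the arm holds its last target. There are 200 camera calls.

TASK

Push the freshly glued nest box, which lies on its back, roof first between the jaws of the bar clamp until its roof peak meets the bar. Then pump the clamp's trigger towards the handle, squeeze and release as often as needed, until the moving jaw's soft pad presses the box firmly against the fixed jaw and is itself squashed in by about 6 mm, and never more than 10 mm, which would crush the box. Bring the jaw up with the trigger only, not by pushing the jaw, leave the other things on the bench alone, and finish while still holding the trigger squeezed at that pressure.

Things in the scene. Friction and masses are not known exactly. Their poses are not given: they have to be found in the camera images.
- clamp: One-hand bar clamp lying on its side, fixed to the bench on 12 mm plywood. Origin: on the table, below where the bar's centre line meets the plane of the fixed jaw's face. x along the bar towards the moving jaw, y from the jaws to the handle, z up. Black housing x -100 to -2, y -34 to 36, z up to 58 mm. The throat between the jaws is open towards -y; jaw faces start 88 to 108 mm apart.
- fixed_face (a point): Centre of the fixed jaw's thin, hard facing, at clamp (0, -75, 36) mm, looking to clamp +x; facing 32 mm wide (y), 36 mm high, on a black arm x -24 to -4 that reaches to y = -95, z 12 to 58 mm.
- handle_grip (a point): Middle of the fixed black handle, at clamp (-76, 75, 36) mm. The handle is a bar 22 mm thick in the clamp's x, y 34 to 118, z 16 to 56.
- trigger: Grey trigger on the handle's +x side: upright blade 12 mm thick, z 18 to 54, clamp y 33 to 106 mm. Origin: its pivot, clamp (-50, -25, 36). Its yaw exceeds the clamp's by 0 at rest to 0.22 rad when fully squeezed. Springs back (3 N at the grip point at rest, 5.5 N fully squeezed); the jaw force adds about half of itself.
- trigger_grip (a point): Middle of the trigger blade where it is squeezed, 101 mm from the pivot: at clamp (-34, 75, 36) mm at rest, moving some 22 mm towards -x (the handle) in a full squeeze. Outer faces of trigger and handle there: 60 mm apart at rest, 38 mm fully squeezed.
- pad_face (a point): Centre of the moving jaw's soft black pad face, which looks at the fixed jaw: clamp y -75, z 36 mm, x 88 to 108 mm at the start. 32 mm wide (y), 36 mm high; it sinks into the jaw as it presses.
- pad (a joint): How far the soft pad is squashed in, 0 to 0.013 m; 3 N of clamping force per mm.
- jaw: Steel bar with the moving jaw and pad. Frame: the clamp's, shifted to -x by as much as it has closed. Bar: y -5 to 5, z 23 to 47, x -245 to 175 mm. Jaw arm: x 118 (pad face) to 167, reaching to y = -97, z 12 to 58 mm. A full squeeze of the trigger draws it some 6 to 8 mm in, half a squeeze about 2 to 4; on release it gives back up to 2 mm when pressing. It cannot be backed off. Not to be pushed.
- nestbox: Loose wooden nest box on its back, dark roof, round hole on top, about 0.25 to 0.5 kg. From above a house outline: 76 mm wide (its x), 118 mm long (its y), 70 mm high. Origin: underside, mid-length. Flat base board at y = -59, straight sides to y = 21, then a 90-degree gable to the peak at y = 59. Starts in front of the throat, peak towards the bar, up to 0.3 rad askew.
- roof_peak (a point): Roof peak of the nest box, at its (0, 59, 35) mm.
- spray_can: Bystander: spray can, 60 mm diameter, 170 mm high, standing, behind the clamp.
- oil_bottle: Bystander: grey oil bottle, 60 mm diameter, 170 mm high, standing.
- screw_jar: Bystander: jar, 60 mm diameter, 75 mm high, standing behind the clamp.
- offcut: Bystander: wooden offcut 120 x 45 x 22 mm, on the handle's side of the bar.
- screwdriver: Bystander: screwdriver lying on the bench; its x lies along it.
- wrench: Bystander: wrench lying on the bench.
- hammer: Bystander: hammer lying on the bench.
Not all that is in view belongs to the job. Leave any green or yellow look-alike of the nestbox alone.

How it is judged:
On the way, in this order (a step that is already met when the one before it is completed fails the run):
1. the nest box lies between the jaws, its roof peak within 15 mm of the bar, the pad not yet pressing (y of nestbox in the frame of clamp above -0.079 m and x of nestbox in the frame of clamp between 0.03 and 0.095 m and value of joint pad below 0.0015 m), for 0.2 s.
2. the trigger brings the moving jaw's pad to the box: it presses by 2 mm or more while the fingers push the trigger (value of joint pad above 0.002 m and contact force between jaw and nestbox above 3 N and contact force between the fingers and trigger above 1 N), for 0.1 s.
At the end, for the whole second after the job is handed in: Box flat, square to the jaws (0.1 rad), against the fixed jaw (its middle within 45 mm of that face), peak within 20 mm of the bar; pad squashed in by 3 to 9 mm and pressing the box; fingers still press the trigger with over 2 N, at least 2 mm from rest (value of joint pad between 0.003 and 0.009 m and contact force between jaw and nestbox above 5 N and contact force between the fingers and trigger above 2 N and x of trigger_grip in the frame of clamp below -0.036 m and x of nestbox in the frame of clamp between 0.03 and 0.045 m and y of nestbox in the frame of clamp above -0.084 m and angle between the y axis of nestbox and the y axis of clamp, either way round below 0.1 rad and height (world z) of nestbox below 0.008 m and angle between nestbox's own z axis and vertical below 0.08 rad); the arm keeps its last pose, push and grip.
It fails at once if the box is crushed: the pad squashed in by more than 11 mm (value of joint pad above 0.011 m).
It fails at once if the robot pushes the moving jaw or its bar (more than 3 N) (contact force between any of the fingers, the arm and jaw above 3 N).
It fails at once if the nest box is lifted or tipped (height (world z) of nestbox above 0.03 m or angle between nestbox's own z axis and vertical above 0.4 rad).
It fails at once if a bystander is moved by more than 30 mm (distance of any of spray_can, oil_bottle, screw_jar, offcut, screwdriver, wrench, hammer from where it was at the start of the episode above 0.03 m).
It also fails if it takes over 72 s, if anything falls off the work surface, if the arm or the gripper's body presses on something with over 40 N, if the wrist force passes 120 N, or if a joint passes its speed limit or range.

## Working session

There is one attempt and no reset: what is moved stays moved. The work goes in short steps, Python scripts to look and compute and a tool call to move; the robot and the scene stay as the last step left them, time stands still between calls to the robot, and variables do not carry over. Pictures are saved under pics/ and viewed, on a budget of 10 in all, crops included, one or two more only if the job needs it, and the job is handed in when it is done.

Besides the shell and the picture viewer there is one more tool, called after "Emit:" in YAML: its name, and indented under it one key for each argument. servo_tool: Moves the arm, as the interface text tells. Shift numbers are shares of 40 cm and turn numbers shares of 360 degrees, none past 1 either way. Its arguments: {"type":"object","properties":{"targets":{"type":"array"},"grip":{"type":"number"},"squeeze":{"type":"number"}},"required":["targets"]}

```bash
mkdir -p pics
cat > h.py <<'E'
import numpy as np, cv2
from workcell import bot
def snap(n):
    c=bot.get_calibration(n); p,d=bot.grab_frame(n); return p,d,c
def cloud(d,c):
    K=np.array(c['intrinsics']);R=np.array(c['R']);t=np.array(c['t'])
    v,u=np.mgrid[:480,:640]; P=np.stack([(u-K[0,2])/K[0,0]*d,(v-K[1,2])/K[1,1]*d,d],-1)
    return (P-t)@R
def save(n,p): cv2.imwrite('pics/'+n+'.png',cv2.cvtColor(p,cv2.COLOR_RGB2BGR))
E
python3 - <<'E'
from h import *
print(bot.observe())
for n in('top','scene'):
    p,d,c=snap(n); save(n+'0',p); np.savez(n+'0.npz',p=p,d=d,**{k:np.array(v) for k,v in c.items()})
    W=cloud(d,c)
    for t in('nestbox','trigger','fixed_face','handle_grip','pad_face','jaw','clamp','screwdriver','offcut'):
        for r in bot.trace(n,t)[:2]:
            m=r['mask']&(d>0); print(n,t,round(r['confidence'],2),np.round(r['pixel']),m.sum(),np.round(np.median(W[m],0),3) if m.any() else '', np.round(np.percentile(W[m],[2,98],axis=0),3).tolist() if m.any() else '')
E
```

```text
{'clock': 0.0, 'qpos': array([ 1.14181327,  0.52200535, -0.03633502,  1.60001704,  0.02121029,
        1.0210881 , -0.11282376]), 'qd': array([ 0.00093248, -0.0022059 , -0.00028854, -0.00226404,  0.00147075,
        0.00098106,  0.00025553]), 'joint_efforts': array([ 9.97297939e-04, -9.27097249e+01,  1.98052749e+00, -3.69934916e+01,
        1.80082134e-02,  8.04102252e-03, -8.65002107e-05]), 'position': array([ 0.21930625, -0.58489637,  0.23072781]), 'tool_rot': array([-1.49484671,  1.56966385,  2.00550743]), 'force': array([-0.06234186,  0.74942276, -0.59742652]), 'moment': array([-0.03784581, -0.00500326, -0.03411369]), 'grip_width': 0.08506934303131769}
top nestbox 0.91 [443. 190.] 1630 [ 0.699 -0.327  0.071] [[0.655, -0.382, 0.006], [0.758, -0.285, 0.078]]
top nestbox 0.83 [377. 238.] 1607 [ 0.576 -0.178  0.071] [[0.543, -0.231, 0.013], [0.622, -0.123, 0.078]]
top trigger 0.57 [242. 294.] 188 [0.453 0.131 0.054] [[0.447, 0.097, 0.002], [0.464, 0.167, 0.059]]
top handle_grip 0.88 [278. 289.] 4107 [0.472 0.055 0.056] [[0.275, -0.021, -0.0], [0.647, 0.157, 0.064]]
top pad_face 0.4 [
[... 1132 characters left out ...]
22. 206.] 3160 [0.5   0.046 0.048] [[0.273, -0.027, 0.001], [0.656, 0.157, 0.062]]
scene handle_grip 0.95 [322. 203.] 3060 [0.499 0.045 0.049] [[0.268, -0.027, 0.004], [0.656, 0.157, 0.062]]
scene jaw 0.87 [344. 221.] 1397 [0.618 0.045 0.046] [[0.254, -0.005, 0.0], [0.657, 0.101, 0.061]]
scene clamp 0.75 [322. 208.] 2895 [0.499 0.046 0.049] [[0.281, -0.027, 0.008], [0.655, 0.155, 0.062]]
scene screwdriver 0.76 [384. 152.] 235 [0.429 0.368 0.022] [[0.376, 0.357, 0.002], [0.552, 0.388, 0.029]]
scene offcut 0.67 [425. 214.] 508 [0.706 0.269 0.022] [[0.675, 0.226, 0.004], [0.729, 0.341, 0.027]]
scene offcut 0.51 [319. 208.] 2966 [0.5   0.045 0.049] [[0.274, -0.027, 0.007], [0.656, 0.155, 0.062]]
```

Run:
```python
import cv2
p=cv2.imread('pics/top0.png');cv2.imwrite('pics/top0c.png',cv2.resize(p[130:400,100:500],(800,540)))
```

```text
(no output)
```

View pics/top0c.png

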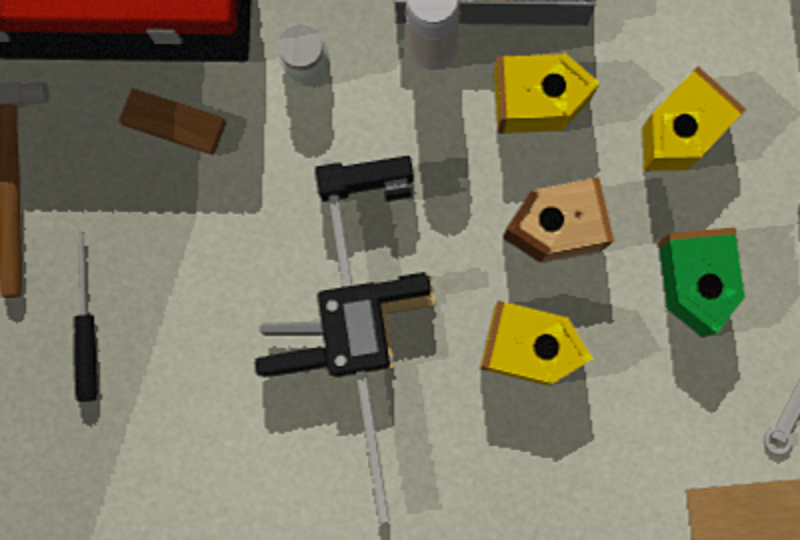

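View pics/scene0.png

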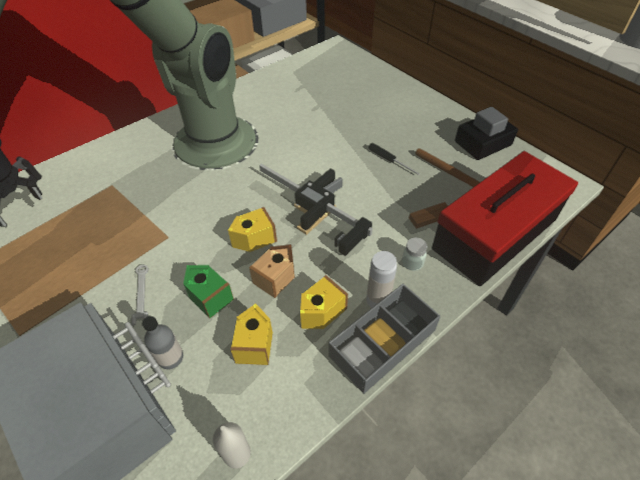

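The top crop shows the wooden box at crop (560,218), with its peak pointing left towards the bar. There are three yellow look-alikes and one green one. The clamp's moving jaw is at (365,175), its fixed arm at (405,288), the trigger at (290,328) and the handle at (290,362). Next I fit the poses from depth.

```bash
cat > fit.py <<'E'
from h import *
from scipy.optimize import minimize
def rects_cost(P,rects,q):
    c,s=np.cos(q[2]),np.sin(q[2]); L=(P-q[:2])@np.array([[c,-s],[s,c]])
    D=[np.hypot(np.maximum(np.maximum(a-L[:,0],L[:,0]-b),0),np.maximum(np.maximum(e-L[:,1],L[:,1]-f),0)) for a,b,e,f in rects]
    return L,np.min(D,0)
def sdpoly(P,poly,q):
    c,s=np.cos(q[2]),np.sin(q[2]); V=(poly@np.array([[c,s],[-s,c]])+q[:2]).astype(np.float32)
    return np.array([cv2.pointPolygonTest(V*1000,tuple(map(float,p*1000)),True) for p in P])
HOUSE=np.array([[-.038,-.059],[.038,-.059],[.038,.021],[0,.059],[-.038,.021]])
CL=np.array([[-.1,-.034],[-.024,-.034],[-.024,-.095],[-.004,-.095],[-.004,-.034],[-.002,-.034],[-.002,.036],[-.065,.036],[-.065,.118],[-.087,.118],[-.087,.036],[-.1,.036]])
def fit(P,poly,q0):
    # match occupied grid: IoU maximised
    lo=P.min(0)-.03; n=np.ceil((P.max(0)+.03-lo)/.001).astype(int)
    g=np.zeros((n[1],n[0]),np.uint8); ij=((P-lo)/.001).astype(int); g[ij[:,1],ij[:,0]]=1
    g=cv2.morphologyEx(g,cv2.MORPH_CLOSE,np.ones((7,7),np.uint8))
    def cost(q):
        c,s=np.cos(q[2]),np.sin(q[2]); V=((poly@np.array([[c,s],[-s,c]])+q[:2]-lo)/.001)
        m=np.zeros_like(g); cv2.fillPoly(m,[np.round(V*16).astype(np.int32)],1,shift=4)
        return 1-(m&g).sum()/(m|g).sum()
    best=None
    for dy in(-.1,0,.1):
        r=minimize(cost,np.array(q0)+[0,0,dy],method='Nelder-Mead',options=dict(initial_simplex=np.array(q0)+[0,0,dy]+np.array([[0,0,0],[.01,0,0],[0,.01,0],[0,0,.1]]),maxiter=300))
        if best is None or r.fun<best.fun: best=r
    return best.x,best.fun
E
python3 - <<'E'
from fit import *
for n in('top','scene'):
    z=np.load(n+'0.npz'); W=cloud(z['d'],z).reshape(-1,3); W=W[z['d'].ravel()>0]
    b=W[(abs(W[:,0]-.58)<.08)&(abs(W[:,1]+.178)<.075)&(W[:,2]>.062)&(W[:,2]<.085)]
    # drop yellow neighbour parts
    print(n,'box',len(b),np.median(b[:,2]),*fit(b[:,:2],HOUSE,[.577,-.178,.1]))
    c=W[(W[:,0]>.36)&(W[:,0]<.56)&(W[:,1]>-.06)&(W[:,1]<.18)&(W[:,2]>.05)&(W[:,2]<.066)]
    c=c
    print('clamp',len(c),np.median(c[:,2]),*fit(c[:,:2],CL,[.51,.06,.1]))
    bar=W[(W[:,0]>.5)&(W[:,0]<.62)&(W[:,1]>.03)&(W[:,1]<.1)&(W[:,2]>.038)&(W[:,2]<.052)]
    bar2=W[(W[:,0]>.26)&(W[:,0]<.36)&(W[:,1]>.0)&(W[:,1]<.12)&(W[:,2]>.038)&(W[:,2]<.052)]
    print('bar',np.median(bar,0),np.median(bar2,0))
    j=W[(W[:,0]>.585)&(W[:,0]<.69)&(W[:,1]>-.03)&(W[:,1]<.13)&(W[:,2]>.05)&(W[:,2]<.066)]
    print('jaw',np.percentile(j,[1,50,99],axis=0).round(3).tolist())
E
```

```text
top box 1436 0.07195193813233519 [ 0.5814257 -0.1722656  0.2038052] 0.03333769120146424
clamp 2096 0.05824301526528736 [0.50414672 0.06760997 0.1861772 ] 0.14956038040552666
bar [0.56059692 0.0761845  0.04789223] [0.30961219 0.03056288 0.04800655]
jaw [[0.6, -0.005, 0.05], [0.632, 0.049, 0.058], [0.654, 0.105, 0.064]]
scene box 1061 0.07043261438259803 [ 0.58295401 -0.17281035  0.21242321] 0.03740745551370306
clamp 996 0.05783070733587439 [0.5075258  0.06622601 0.19430136] 0.18876321157055442
bar [0.54646848 0.07374611 0.04662681] [0.31183675 0.03105794 0.04688745]
jaw [[0.613, -0.006, 0.051], [0.638, 0.045, 0.058], [0.658, 0.105, 0.064]]
```

```bash
cat >> h.py <<'E'
from scipy.spatial.transform import Rotation as Ro
CX,CY,CA=.505,.0665,.182
def c2w(x,y): c,s=np.cos(CA),np.sin(CA); return np.array([CX+c*x-s*y,CY+s*x+c*y])
def w2c(P): c,s=np.cos(CA),np.sin(CA); return (np.asarray(P)[...,:2]-[CX,CY])@np.array([[c,-s],[s,c]])
def cmd(xy,z,yaw):
    """print fractions to bring TCP to world xy,z, tool down, tool y along world yaw (mod pi)"""
    o=bot.observe(); R=Ro.from_euler('xyz',o['tool_rot']).as_matrix()
    s=R.T@(np.array([*xy,z])-o['position'])/.4
    y=np.array([np.cos(yaw),np.sin(yaw),0]); y=y*np.sign(y@R[:,1]); x=np.array([0,0,-1.]); T=np.c_[x,y,np.cross(x,y)]
    w=Ro.from_matrix(R.T@T).as_rotvec()/(2*np.pi)
    print('t',o['clock'],'pos',o['position'].round(4),'F',o['force'].round(1),'w',round(o['grip_width'],4),'clampTCP',w2c(o['position']).round(4))
    print('shift',s.round(4),'turn',w.round(4),'tool y',R[:,1].round(2),'z',R[:,2].round(2))
E
python3 - <<'E'
from fit import *
from h import *
z=np.load('top0.npz'); W=cloud(z['d'],z).reshape(-1,3);col=z['p'].reshape(-1,3).astype(int)
C=w2c(W)
m=(col[:,0]>120)&(col[:,1]>100)&(col[:,2]<60)&(W[:,2]>.03)&(W[:,1]<0)
for a,b in((.4,.56),(.56,.8)):
    k=m&(W[:,0]>a)&(W[:,0]<b); 
    if k.any(): print('yellow',np.percentile(C[k],[1,99],axis=0).round(3).tolist())
k=(W[:,2]>.05)&(W[:,2]<.066)&(C[:,0]>.06)&(C[:,0]<.2)&(C[:,1]>-.1)&(C[:,1]<.03)
for a in(-.09,-.075,-.06,-.03): q=k&(abs(C[:,1]-a)<.006); print('jaw',a,np.percentile(C[q,0],[2,98]).round(4))
k=(W[:,2]>.05)&(W[:,2]<.066)&(C[:,0]<.06)&(C[:,0]>-.12)
for a in(-.09,-.075,-.06,0,.075): q=k&(abs(C[:,1]-a)<.006); print('fix',a,np.percentile(C[q,0],[2,98]).round(4))
b=np.array([.582,-.1725]);print('box c',w2c(b))
g=b+np.array([-np.sin(.207),np.cos(.207)])*-.053
print('grasp',g);cmd(g,.15,.207)
E
```

```text
yellow [[-0.143, -0.253], [-0.058, -0.147]]
yellow [[0.08, -0.474], [0.227, -0.218]]
jaw -0.09 [0.0956 0.1371]
jaw -0.075 [0.0943 0.1374]
jaw -0.06 [0.0949 0.137 ]
jaw -0.03 [0.112  0.1369]
fix -0.09 [-0.024  -0.0014]
fix -0.075 [-0.0239 -0.0013]
fix -0.06 [-0.0239 -0.0019]
fix 0 [-0.1109  0.0463]
fix 0.075 [-0.0863 -0.0337]
box c [ 0.03246998 -0.24898936]
grasp [ 0.59289282 -0.22436855]
t 1.0 pos [ 0.2195 -0.5852  0.2313] F [ 0.4 -0.3  0.2] w 0.0853 clampTCP [-0.3988 -0.5892]
shift [ 0.2033 -0.5168 -1.1908] turn [-0.2258 -0.     -0.    ] tool y [ 0.35 -0.94 -0.  ] z [-0.94 -0.35 -0.  ]
```

Emit:
servo_tool:
  targets:
    - {"x":0,"y":-0.25,"z":-0.6,"wx":-0.226}
    - {"x":0,"y":-0.25,"z":-0.6,"wx":-0.226}
    - {"x":0,"y":-0.25,"z":-0.6,"wx":-0.226}
    - {"x":0,"y":-0.25,"z":-0.6,"wx":-0.226}
    - {"x":0,"y":-0.5,"z":-1,"wx":-0.226}
    - {"x":0,"y":-0.5,"z":-1,"wx":-0.226}
    - {"x":0,"y":-0.5,"z":-1,"wx":-0.226}
    - {"x":0,"y":-0.5,"z":-1,"wx":-0.226}
    - {"x":0,"y":-0.5,"z":-1,"wx":-0.226}
    - {"x":0,"y":-0.5,"z":-1,"wx":-0.226}
  grip: 1

```text
$.targets[0]: bad value
```

Run:
```python
from h import *
cmd([.593,-.2245],.15,.207)
```

```text
t 1.0 pos [ 0.2195 -0.5852  0.2313] F [ 0.4 -0.3  0.2] w 0.0853 clampTCP [-0.3988 -0.5892]
shift [ 0.2033 -0.5164 -1.191 ] turn [-0.2258 -0.     -0.    ] tool y [ 0.35 -0.94 -0.  ] z [-0.94 -0.35 -0.  ]
```

Emit:
servo_tool:
  targets:
    - {"x":0,"y":-0.25,"z":-0.6,"wx":-0.226,"wy":0,"wz":0}
    - {"x":0,"y":-0.25,"z":-0.6,"wx":-0.226,"wy":0,"wz":0}
    - {"x":0,"y":-0.25,"z":-0.6,"wx":-0.226,"wy":0,"wz":0}
    - {"x":0,"y":-0.25,"z":-0.6,"wx":-0.226,"wy":0,"wz":0}
    - {"x":0,"y":-0.5,"z":-1,"wx":-0.226,"wy":0,"wz":0}
    - {"x":0,"y":-0.5,"z":-1,"wx":-0.226,"wy":0,"wz":0}
    - {"x":0,"y":-0.5,"z":-1,"wx":-0.226,"wy":0,"wz":0}
    - {"x":0,"y":-0.5,"z":-1,"wx":-0.226,"wy":0,"wz":0}
    - {"x":0,"y":-0.5,"z":-1,"wx":-0.226,"wy":0,"wz":0}
    - {"x":0,"y":-0.5,"z":-1,"wx":-0.226,"wy":0,"wz":0}
  grip: 1

```text
clock: 2.25
position: [0.523, -0.2587, 0.2312]
tool_rot: [-0.968, 1.57, -2.335]
force: [-0.9, -0.2, 0.9]
grip_width: 0.0859
```

Run:
```python
from h import *
cmd([.593,-.2245],.15,.207)
```

```text
t 2.25 pos [ 0.523  -0.2587  0.2312] F [-0.9 -0.2  0.9] w 0.0859 clampTCP [-0.0411 -0.3231]
shift [ 0.203   0.1887 -0.0485] turn [-0.0005  0.0001  0.0001] tool y [ 0.98  0.2  -0.  ] z [ 0.2  -0.98  0.  ]
```

Emit:
servo_tool:
  targets:
    - {"x":0.15,"y":0.189,"z":-0.0485,"wx":0,"wy":0,"wz":0}
    - {"x":0.15,"y":0.189,"z":-0.0485,"wx":0,"wy":0,"wz":0}
    - {"x":0.15,"y":0.189,"z":-0.0485,"wx":0,"wy":0,"wz":0}
    - {"x":0.15,"y":0.189,"z":-0.0485,"wx":0,"wy":0,"wz":0}

```text
clock: 2.75
position: [0.5925, -0.2257, 0.1715]
tool_rot: [-0.718, 1.57, -2.088]
force: [-0.3, -0.0, 0.1]
grip_width: 0.0856
```

Run:
```python
from fit import *
from h import *
p,d,c=snap('wrist'); save('w1',p); W=cloud(d,c).reshape(-1,3)[d.ravel()>0]
b=W[(abs(W[:,0]-.58)<.08)&(abs(W[:,1]+.178)<.08)&(W[:,2]>.06)&(W[:,2]<.085)]
print(len(b),np.median(b[:,2]),*fit(b[:,:2],HOUSE,[.582,-.172,.207]))
cmd([.593,-.2245],.022,.207)
```

```text
24144 0.07007546136810516 [ 0.58291616 -0.17082572  0.21142528] 0.010384215991692591
t 2.8 pos [ 0.5925 -0.2258  0.1718] F [-0.7 -0.2 -0.3] w 0.0853 clampTCP [ 0.0332 -0.3033]
shift [ 0.3746  0.002  -0.0035] turn [-0.0009  0.0002  0.0001] tool y [ 0.98  0.2  -0.  ] z [ 0.2  -0.98  0.  ]
```

View pics/w1.png

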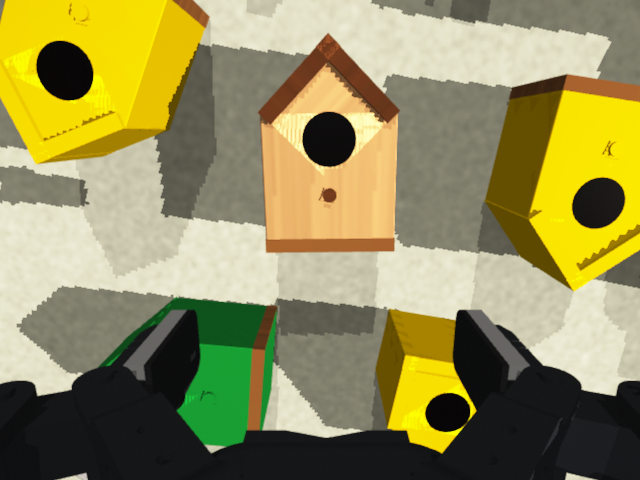

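The wrist picture shows the wooden box with its peak at (328,40) and its base at (330,245). The green and yellow decoys are near the fingers, so I check the finger footprints for clearance.

Run:
```python
from fit import *
from h import *
p,d,c=snap('wrist'); W=cloud(d,c).reshape(-1,3)[d.ravel()>0]
z=np.load('top0.npz');W=np.vstack([W,cloud(z['d'],z).reshape(-1,3)]); W=W[(W[:,2]>.012)&(W[:,2]<.09)]
b=np.array([.583,-.171]);a=.211;cc,s=np.cos(a),np.sin(a)
L=(W[:,:2]-b)@np.array([[cc,-s],[s,cc]])
for sg in(-1,1):
    k=(abs(L[:,1]+.053)<.018)&(L[:,0]*sg>.0375)&(L[:,0]*sg<.09)
    print(sg,k.sum(),np.sort(L[k,0]*sg)[::max(1,k.sum()//10)].round(4))
g=b+np.array([-s,cc])*-.053
cmd(g,.022,a)
```

```text
-1 42 [0.0375 0.038  0.0382 0.0385 0.0386 0.0387 0.0388 0.039  0.0391 0.0392
 0.0394]
1 68 [0.0375 0.0376 0.0378 0.0378 0.0379 0.038  0.0381 0.0382 0.0384 0.0385
 0.0385 0.0387]
t 2.85 pos [ 0.5926 -0.2257  0.172 ] F [-0.4  0.3  0. ] w 0.0853 clampTCP [ 0.0333 -0.3033]
shift [ 0.375   0.0052 -0.0069] turn [-0.0015  0.0002  0.    ] tool y [ 0.98  0.2  -0.  ] z [ 0.2  -0.98  0.  ]
```

Emit:
servo_tool:
  targets:
    - {"x":0.1,"y":0.005,"z":-0.007,"wx":-0.0015,"wy":0,"wz":0}
    - {"x":0.15,"y":0.005,"z":-0.007,"wx":-0.0015,"wy":0,"wz":0}
    - {"x":0.22,"y":0.005,"z":-0.007,"wx":-0.0015,"wy":0,"wz":0}
    - {"x":0.29,"y":0.005,"z":-0.007,"wx":-0.0015,"wy":0,"wz":0}
    - {"x":0.35,"y":0.005,"z":-0.007,"wx":-0.0015,"wy":0,"wz":0}
    - {"x":0.37,"y":0.005,"z":-0.007,"wx":-0.0015,"wy":0,"wz":0}
    - {"x":0.37,"y":0.005,"z":-0.007,"wx":-0.0015,"wy":0,"wz":0}

```text
clock: 3.72
position: [0.594, -0.2231, 0.0243]
tool_rot: [-0.095, 1.569, -1.456]
force: [0.2, -0.2, 0.0]
grip_width: 0.0852
```

Emit:
servo_tool:
  targets:
    - {"x":0,"y":0,"z":0,"wx":0,"wy":0,"wz":0}
    - {"x":0,"y":0,"z":0,"wx":0,"wy":0,"wz":0}
    - {"x":0,"y":0,"z":0,"wx":0,"wy":0,"wz":0}
    - {"x":0,"y":0,"z":0,"wx":0,"wy":0,"wz":0}
  grip: 0.6
  squeeze: 20

```text
clock: 4.22
position: [0.5945, -0.2234, 0.0253]
tool_rot: [0.371, 1.568, -0.99]
force: [-1.8, -0.1, 6.6]
grip_width: 0.0758
```

Run:
```python
from fit import *
from h import *
p,d,c=snap('wrist'); W=cloud(d,c).reshape(-1,3)[d.ravel()>0]
b=W[(abs(W[:,0]-.58)<.08)&(abs(W[:,1]+.165)<.06)&(W[:,2]>.06)&(W[:,2]<.085)]
print(len(b),b.min(0),b.max(0),*fit(b[:,:2],HOUSE,[.583,-.171,.21]))
cmd(c2w(.047,-.31),.022,.182)
```

```text
129196 [ 0.52557271 -0.2249965   0.06000048] [ 0.65995767 -0.12916661  0.08499896] [ 0.58301099 -0.17034402  0.21332286] 0.1454297069051167
t 4.275 pos [ 0.5945 -0.2235  0.0253] F [-1.5 -0.9  7.5] w 0.076 clampTCP [ 0.0355 -0.3014]
shift [0.0084 0.028  0.0223] turn [ 0.0045  0.0004 -0.0001] tool y [0.98 0.21 0.  ] z [ 0.21 -0.98  0.  ]
```

Run:
```python
from h import *
cmd(c2w(.047,-.24),.0255,.182)
```

```text
t 4.275 pos [ 0.5945 -0.2235  0.0253] F [-1.5 -0.9  7.5] w 0.076 clampTCP [ 0.0355 -0.3014]
shift [-0.0008  0.0329 -0.1526] turn [ 0.0045  0.0004 -0.0001] tool y [0.98 0.21 0.  ] z [ 0.21 -0.98  0.  ]
```

Emit:
servo_tool:
  targets:
    - {"x":0,"y":0.01,"z":-0.03,"wx":0.0045,"wy":0,"wz":0}
    - {"x":0,"y":0.02,"z":-0.06,"wx":0.0045,"wy":0,"wz":0}
    - {"x":0,"y":0.033,"z":-0.09,"wx":0.0045,"wy":0,"wz":0}
    - {"x":0,"y":0.033,"z":-0.12,"wx":0.0045,"wy":0,"wz":0}
    - {"x":0,"y":0.033,"z":-0.153,"wx":0.0045,"wy":0,"wz":0}
    - {"x":0,"y":0.033,"z":-0.153,"wx":0.0045,"wy":0,"wz":0}
    - {"x":0,"y":0.033,"z":-0.153,"wx":0.0045,"wy":0,"wz":0}

```text
clock: 5.15
position: [0.5948, -0.1604, 0.0253]
tool_rot: [0.563, 1.569, -0.825]
force: [-0.6, 5.3, 5.6]
grip_width: 0.0757
```

Run:
```python
from fit import *
from h import *
p,d,c=snap('wrist'); save('w2',p); W=cloud(d,c).reshape(-1,3)[d.ravel()>0];C=w2c(W)
b=C[(C[:,0]>.0)&(C[:,0]<.1)&(C[:,1]<-.1)&(W[:,2]>.064)&(W[:,2]<.076)]
print('wrist peak y',b[:,1].max(), b[b[:,1]>b[:,1].max()-.002].mean(0))
for r in((-.04,.02,'fix'),(.08,.17,'jaw')):
    k=(C[:,0]>r[0])&(C[:,0]<r[1])&(W[:,2]>.05)&(W[:,2]<.066)&(abs(C[:,1]+.082)<.01); print(r[2],k.sum(),np.percentile(C[k,0],[1,99]) if k.any() else '')
k=(abs(C[:,0]-.05)<.02)&(W[:,2]>.04)&(W[:,2]<.055)&(abs(C[:,1])<.02); print('bar',k.sum(),np.percentile(C[k,1],[1,99]) if k.any() else '')
p,d,c=snap('top'); W=cloud(d,c).reshape(-1,3);C=w2c(W)
b=C[(C[:,0]>-.01)&(C[:,0]<.105)&(C[:,1]<-.1)&(C[:,1]>-.21)&(W[:,2]>.062)&(W[:,2]<.08)]
print('top',b[:,1].max(),*fit(b,HOUSE,[.047,-.186,0]))
cmd(c2w(.047,-.12),.0255,.182)
```

```text
wrist peak y -0.14657738883401442 [ 0.04749904 -0.1479127 ]
fix 0 
jaw 0 
bar 0 
top -0.12863627905604422 [ 0.04529951 -0.18778424  0.00616401] 0.3573523250942606
t 5.25 pos [ 0.5948 -0.1607  0.0253] F [-0.5  5.6  5.1] w 0.0756 clampTCP [ 0.0472 -0.2397]
shift [-0.001  -0.0007 -0.2993] turn [-0.0001  0.0003 -0.0002] tool y [0.98 0.18 0.  ] z [ 0.18 -0.98  0.  ]
```

View pics/w2.png

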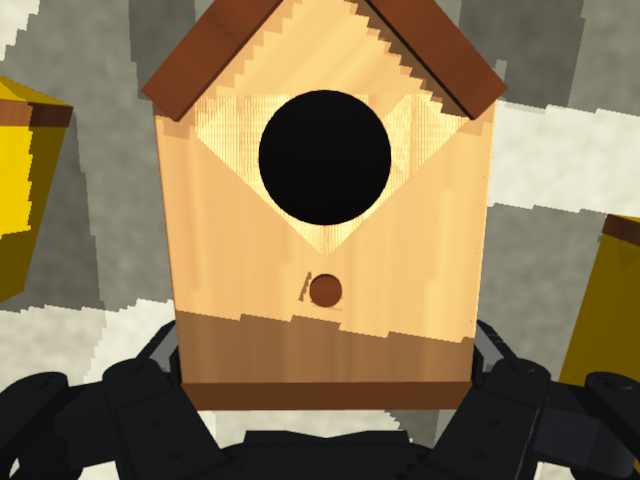

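The wrist view shows the box gripped square, with the base edge at row 395 and the fingers at its rear. I now drive it straight into the throat.

Emit:
servo_tool:
  targets:
    - {"x":0,"y":0,"z":-0.03,"wx":0,"wy":0,"wz":0}
    - {"x":0,"y":0,"z":-0.07,"wx":0,"wy":0,"wz":0}
    - {"x":0,"y":0,"z":-0.11,"wx":0,"wy":0,"wz":0}
    - {"x":0,"y":0,"z":-0.15,"wx":0,"wy":0,"wz":0}
    - {"x":0,"y":0,"z":-0.19,"wx":0,"wy":0,"wz":0}
    - {"x":0,"y":0,"z":-0.23,"wx":0,"wy":0,"wz":0}
    - {"x":0,"y":0,"z":-0.26,"wx":0,"wy":0,"wz":0}
    - {"x":0,"y":0,"z":-0.28,"wx":0,"wy":0,"wz":0}
    - {"x":0,"y":0,"z":-0.297,"wx":0,"wy":0,"wz":0}
    - {"x":0,"y":0,"z":-0.297,"wx":0,"wy":0,"wz":0}
    - {"x":0,"y":0,"z":-0.297,"wx":0,"wy":0,"wz":0}

```text
clock: 6.62
position: [0.5731, -0.0423, 0.0253]
tool_rot: [0.837, 1.569, -0.551]
force: [-1.6, 0.6, 8.8]
grip_width: 0.0758
```

Run:
```python
from fit import *
from h import *
p,d,c=snap('top'); save('t3',cv2.resize(p[200:350,200:400],(800,600)))
W=cloud(d,c).reshape(-1,3);C=w2c(W)
for s in(0,1):
    if s: p,d,c=snap('scene');W=cloud(d,c).reshape(-1,3);C=w2c(W)
    b=C[(C[:,0]>.0)&(C[:,0]<.09)&(C[:,1]>-.1)&(C[:,1]<.01)&(W[:,2]>.064)&(W[:,2]<.08)]
    print('peak y',np.percentile(b[:,1],99.5),b[b[:,1]>-.02].mean(0),np.percentile(b[abs(b[:,1]+.07)<.02,0],[2,98]))
    k=(C[:,0]>.06)&(C[:,0]<.2)&(W[:,2]>.05)&(W[:,2]<.062)&(abs(C[:,1]+.075)<.015); print('jaw',np.percentile(C[k,0],[2,98]))
cmd(c2w(.047,-.12),.0255,.182)
```

```text
peak y -0.010753604999161299 [ 0.04554511 -0.01541333] [0.00814802 0.07694795]Traceback (most recent call last):
  File "<stdin>", line 9, in <module>
    return _quantile_unchecked(
        a, q, axis, out, overwrite_input, method, keepdims, weights)
    return _ureduce(a,
                    func=_quantile_ureduce_func,
    ...<5 lines>...
                    overwrite_input=overwrite_input,
                    method=method)
    r = func(a, **kwargs)
    result = _quantile(arr,
                       quantiles=q,
    ...<2 lines>...
                       out=out,
                       weights=wgt)
    slices_having_nans = np.isnan(arr[-1, ...])
                                  ~~~^^^^^^^^^
IndexError: index -1 is out of bounds for axis 0 with size 0
```

View pics/t3.png

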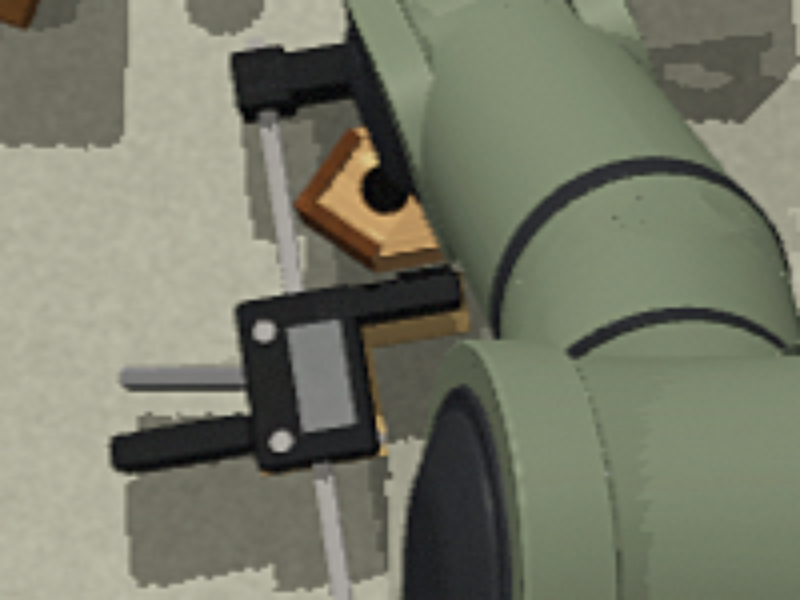

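Emit:
servo_tool:
  targets:
    - {"x":0,"y":-0.006,"z":-0.01,"wx":0,"wy":0,"wz":0}
    - {"x":0,"y":-0.011,"z":-0.012,"wx":0,"wy":0,"wz":0}
    - {"x":0,"y":-0.011,"z":-0.012,"wx":0,"wy":0,"wz":0}
    - {"x":0,"y":-0.011,"z":-0.012,"wx":0,"wy":0,"wz":0}

```text
clock: 7.18
position: [0.5687, -0.0388, 0.0255]
tool_rot: [0.938, 1.567, -0.451]
force: [7.7, -9.0, 0.7]
grip_width: 0.0759
```

Emit:
servo_tool:
  targets:
    - {"x":0,"y":0,"z":0,"wx":0,"wy":0,"wz":0}
    - {"x":0,"y":0,"z":0,"wx":0,"wy":0,"wz":0}
    - {"x":0,"y":0,"z":0,"wx":0,"wy":0,"wz":0}
    - {"x":0,"y":0,"z":0,"wx":0,"wy":0,"wz":0}
  grip: 1

```text
clock: 7.68
position: [0.5686, -0.0385, 0.0254]
tool_rot: [0.951, 1.567, -0.439]
force: [-0.3, 0.5, 0.2]
grip_width: 0.0852
```

Emit:
servo_tool:
  targets:
    - {"x":-0.05,"y":0,"z":0,"wx":0,"wy":0,"wz":0}
    - {"x":-0.15,"y":0,"z":0,"wx":0,"wy":0,"wz":0}
    - {"x":-0.3,"y":0,"z":0,"wx":0,"wy":0,"wz":0}
    - {"x":-0.35,"y":0,"z":0,"wx":0,"wy":0,"wz":0}
    - {"x":-0.35,"y":0,"z":0,"wx":0,"wy":0,"wz":0}

```text
clock: 8.3
position: [0.569, -0.0384, 0.1682]
tool_rot: [1.125, 1.563, -0.264]
force: [0.3, 0.5, -0.6]
grip_width: 0.0854
```

Run:
```python
from fit import *
from h import *
p,d,c=snap('wrist'); save('w4',p); W=cloud(d,c).reshape(-1,3)[d.ravel()>0];C=w2c(W)
b=C[(C[:,0]>-.01)&(C[:,0]<.1)&(C[:,1]>-.15)&(C[:,1]<.02)&(W[:,2]>.064)&(W[:,2]<.08)]
print(*fit(b,HOUSE,[.043,-.065,0]))
k=(C[:,0]>.06)&(C[:,0]<.2)&(W[:,2]>.05)&(W[:,2]<.062)&(abs(C[:,1]+.075)<.015); print('jaw',np.percentile(C[k,0],[2,98]))
k=(C[:,0]>-.05)&(C[:,0]<.02)&(W[:,2]>.05)&(W[:,2]<.062)&(abs(C[:,1]+.075)<.015); print('fix',np.percentile(C[k,0],[2,98]))
k=(C[:,0]>.02)&(C[:,0]<.08)&(W[:,2]>.04)&(W[:,2]<.055)&(abs(C[:,1])<.015);print('bar',np.percentile(C[k,1],[2,98]) if k.any() else 0)
cmd(c2w(-.056,.075),.163,.182)
```

```text
[ 0.04385555 -0.06235111 -0.0036076 ] 0.0018212566671003128
jaw [0.0952167  0.13676418]
fix [-0.02128288  0.0014371 ]
bar [-0.00318023  0.00656743]
t 8.35 pos [ 0.5683 -0.0384  0.1666] F [-0.2  0.1 -0.1] w 0.0854 clampTCP [ 0.0432 -0.1147]
shift [ 0.0067 -0.2484 -0.474 ] turn [-0.0001  0.0004 -0.0007] tool y [0.98 0.18 0.  ] z [ 0.18 -0.98  0.  ]
```

View pics/w4.png

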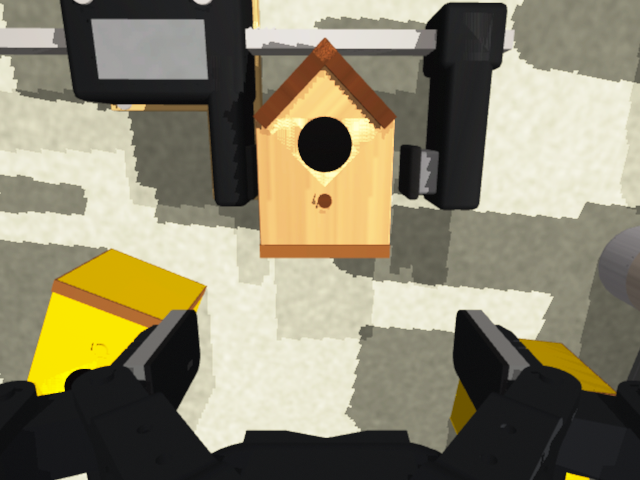

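The box is square in the throat with its peak on the bar: peak at (325,42), pad at (410,170), fixed arm at (230,150). Next I go above the trigger.

Emit:
servo_tool:
  targets:
    - {"x":0,"y":-0.238,"z":-0.475,"wx":0,"wy":0,"wz":0}
    - {"x":0,"y":-0.238,"z":-0.475,"wx":0,"wy":0,"wz":0}
    - {"x":0,"y":-0.238,"z":-0.475,"wx":0,"wy":0,"wz":0}
    - {"x":0,"y":-0.238,"z":-0.475,"wx":0,"wy":0,"wz":0}
    - {"x":0,"y":-0.238,"z":-0.475,"wx":0,"wy":0,"wz":0}
    - {"x":0,"y":-0.238,"z":-0.475,"wx":0,"wy":0,"wz":0}

```text
clock: 9.1
position: [0.4405, 0.1306, 0.1653]
tool_rot: [0.908, 1.566, -0.482]
force: [1.1, -0.7, 0.3]
grip_width: 0.0854
```

Run:
```python
from fit import *
from h import *
p,d,c=snap('wrist'); save('w5',p); W=cloud(d,c).reshape(-1,3)[d.ravel()>0];C=w2c(W)
for n in('wrist','top'):
    if n=='top': p,d,c=snap('top');W=cloud(d,c).reshape(-1,3);C=w2c(W)
    for y in(.06,.075,.09,.1):
        k=(C[:,0]>-.12)&(C[:,0]<.02)&(W[:,2]>.045)&(W[:,2]<.062)&(abs(C[:,1]-y)<.005); x=C[k,0]
        if k.any():
            h,t=x[x<-.055],x[x>-.055]; print(n,y,'handle',np.percentile(h,[2,98]).round(4) if len(h) else '','trig',np.percentile(t,[2,98]).round(4) if len(t) else '')
cmd(c2w(-.052,.075),.010,.182)
```

```text
wrist 0.06 handle [-0.0843 -0.0632] trig [-0.0458 -0.0334]
wrist 0.075 handle [-0.0845 -0.0631] trig [-0.0432 -0.0311]
wrist 0.09 handle [-0.0846 -0.0629] trig [-0.0405 -0.0284]
wrist 0.1 handle [-0.0842 -0.0631] trig [-0.0388 -0.0268]
t 9.2 pos [0.4407 0.1304 0.1654] F [-0.3  0.4  0.2] w 0.0854 clampTCP [-0.0517  0.0745]
shift [ 0.3885 -0.0024 -0.0024] turn [-0.0003  0.0005 -0.0006] tool y [0.98 0.18 0.  ] z [ 0.18 -0.98  0.  ]
```

View pics/w5.png

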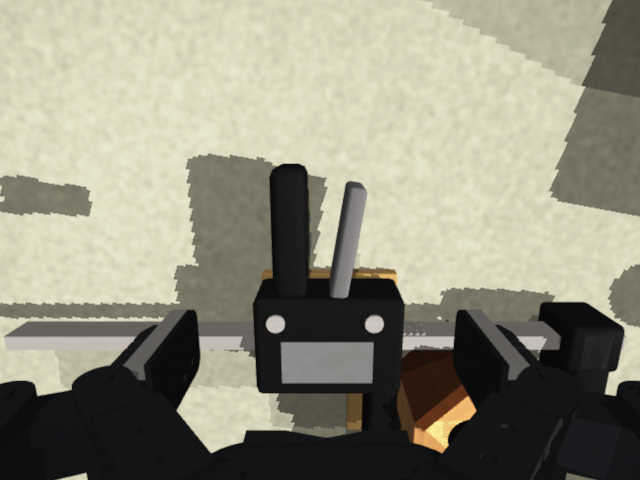

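The wrist view shows the handle at (288,230) and the grey trigger at (347,240), both between the open fingers. I descend.

Emit:
servo_tool:
  targets:
    - {"x":0.1,"y":0,"z":0,"wx":0,"wy":0,"wz":0}
    - {"x":0.2,"y":0,"z":0,"wx":0,"wy":0,"wz":0}
    - {"x":0.28,"y":0,"z":0,"wx":0,"wy":0,"wz":0}
    - {"x":0.34,"y":0,"z":0,"wx":0,"wy":0,"wz":0}
    - {"x":0.385,"y":0,"z":0,"wx":0,"wy":0,"wz":0}
    - {"x":0.385,"y":0,"z":0,"wx":0,"wy":0,"wz":0}
    - {"x":0.385,"y":0,"z":0,"wx":0,"wy":0,"wz":0}

```text
clock: 10.07
position: [0.4417, 0.1298, 0.0118]
tool_rot: [0.975, 1.566, -0.417]
force: [-0.2, 0.3, -0.2]
grip_width: 0.0851
```

Emit:
servo_tool:
  targets:
    - {"x":0,"y":-0.03,"z":0,"wx":0,"wy":0,"wz":0}
    - {"x":0,"y":-0.05,"z":0,"wx":0,"wy":0,"wz":0}
    - {"x":0,"y":-0.06,"z":0,"wx":0,"wy":0,"wz":0}
    - {"x":0,"y":-0.06,"z":0,"wx":0,"wy":0,"wz":0}

```text
clock: 10.58
position: [0.4184, 0.1257, 0.0121]
tool_rot: [1.084, 1.565, -0.307]
force: [3.5, 0.3, 2.3]
grip_width: 0.0854
```

```bash
cat > jaw.py <<'E'
from h import *
o=bot.observe(); F=o['force']; u=np.array([np.cos(CA),np.sin(CA)])
print('Fclamp x',(F[:2]@u).round(2),'y',(F[:2]@[-u[1],u[0]]).round(2),'z',F[2].round(2))
for n in('scene','top'):
    p,d,c=snap(n); W=cloud(d,c).reshape(-1,3); C=w2c(W)
    k=(C[:,0]>.05)&(C[:,0]<.2)&(W[:,2]>.05)&(W[:,2]<.066)&(C[:,1]>-.09)&(C[:,1]<0)
    if k.sum()>30: print(n,'jaw',k.sum(),np.percentile(C[k&(C[:,1]<-.06),0],[2]).round(4),np.percentile(C[k,0],[50,95,99]).round(4))
    b=(C[:,0]>-.02)&(C[:,0]<.1)&(W[:,2]>.066)&(W[:,2]<.08)&(C[:,1]>-.11)&(C[:,1]<-.05)
    if b.sum()>30: print(n,'box',b.sum(),np.percentile(C[b,0],[1,99]).round(4))
cmd(c2w(-.052,.075),.010,.182)
E
python3 jaw.py
```

```text
Fclamp x 3.49 y -0.36 z 2.32
scene jaw 390 [0.0809] [0.1231 0.1395 0.1432]
scene box 483 [0.0073 0.0826]
top jaw 558 [0.0925] [0.12   0.1357 0.1395]
top box 842 [0.005  0.0799]
t 10.675 pos [0.4186 0.1257 0.0119] F [3.2 2.  1.5] w 0.0855 clampTCP [-0.0743  0.0739]
shift [ 0.0051  0.0556 -0.003 ] turn [-0.0004  0.0004 -0.0008] tool y [0.98 0.18 0.01] z [ 0.18 -0.98  0.  ]
```

Emit:
servo_tool:
  targets:
    - {"x":0,"y":-0.01,"z":0,"wx":0,"wy":0,"wz":0}
    - {"x":0,"y":-0.02,"z":0,"wx":0,"wy":0,"wz":0}
    - {"x":0,"y":-0.03,"z":0,"wx":0,"wy":0,"wz":0}
    - {"x":0,"y":-0.035,"z":0,"wx":0,"wy":0,"wz":0}
    - {"x":0,"y":-0.035,"z":0,"wx":0,"wy":0,"wz":0}

```text
clock: 11.3
position: [0.4055, 0.1243, 0.012]
tool_rot: [1.395, 1.564, 0.005]
force: [6.2, 6.3, -0.6]
grip_width: 0.0856
```

```bash
python3 jaw.py
```

```text
Fclamp x 7.23 y 5.11 z -0.6
scene jaw 386 [0.0801] [0.1191 0.1357 0.1393]
scene box 480 [0.007  0.0816]
top jaw 553 [0.0887] [0.1162 0.1317 0.1351]
top box 842 [0.0049 0.0798]
t 11.4 pos [0.4055 0.1243 0.012 ] F [ 4.6  6.2 -0.7] w 0.0855 clampTCP [-0.0873  0.0749]
shift [ 0.0055  0.0883 -0.0004] turn [-0.0003  0.0002 -0.0011] tool y [0.98 0.18 0.01] z [ 0.18 -0.98  0.  ]
```

Emit:
servo_tool:
  targets:
    - {"x":0,"y":-0.008,"z":0,"wx":0,"wy":0,"wz":0}
    - {"x":0,"y":-0.015,"z":0,"wx":0,"wy":0,"wz":0}
    - {"x":0,"y":-0.015,"z":0,"wx":0,"wy":0,"wz":0}

```text
clock: 11.78
position: [0.4004, 0.1236, 0.012]
tool_rot: [1.499, 1.562, 0.109]
force: [8.7, 1.5, -3.6]
grip_width: 0.085
```

```bash
python3 jaw.py
```

```text
Fclamp x 8.81 y -0.1 z -3.58
scene jaw 392 [0.0801] [0.1172 0.1334 0.1379]
scene box 480 [0.0074 0.0824]
top jaw 561 [0.077] [0.1136 0.1298 0.1331]
top box 850 [0.0049 0.0798]
t 11.875 pos [0.4005 0.1236 0.012 ] F [ 8.4  0.4 -3.1] w 0.0855 clampTCP [-0.0925  0.0751]
shift [5.800e-03 1.012e-01 1.000e-04] turn [-0.0003  0.0001 -0.0013] tool y [0.98 0.18 0.01] z [ 0.18 -0.98  0.  ]
```

Emit:
servo_tool:
  targets:
    - {"x":0,"y":0.03,"z":0,"wx":0,"wy":0,"wz":0}
    - {"x":0,"y":0.058,"z":0,"wx":0,"wy":0,"wz":0}
    - {"x":0,"y":0.058,"z":0,"wx":0,"wy":0,"wz":0}
    - {"x":0,"y":0.058,"z":0,"wx":0,"wy":0,"wz":0}
    - {"x":0,"y":0.04,"z":0,"wx":0,"wy":0,"wz":0}
    - {"x":0,"y":0.025,"z":0,"wx":0,"wy":0,"wz":0}
    - {"x":0,"y":0.01,"z":0,"wx":0,"wy":0,"wz":0}
    - {"x":0,"y":0,"z":0,"wx":0,"wy":0,"wz":0}
    - {"x":0,"y":0,"z":0,"wx":0,"wy":0,"wz":0}
    - {"x":0,"y":0,"z":0,"wx":0,"wy":0,"wz":0}

```text
clock: 13.12
position: [0.4011, 0.1247, 0.0123]
tool_rot: [1.662, 1.56, 0.272]
force: [7.1, 5.0, -2.6]
grip_width: 0.0856
```

```bash
python3 jaw.py
```

```text
Fclamp x 7.84 y 3.6 z -2.58
scene jaw 368 [0.0808] [0.1105 0.1258 0.1289]
scene box 486 [0.0063 0.0821]
top jaw 534 [0.0837] [0.1076 0.1227 0.1263]
top box 844 [0.005  0.0798]
t 13.225 pos [0.4011 0.1248 0.0123] F [ 7.1  5.6 -2. ] w 0.0857 clampTCP [-0.0917  0.0761]
shift [0.0068 0.0991 0.0028] turn [-0.0001 -0.0002 -0.0017] tool y [0.98 0.18 0.01] z [ 0.18 -0.98 -0.  ]
```

Emit:
servo_tool:
  targets:
    - {"x":0,"y":0.03,"z":0,"wx":0,"wy":0,"wz":0}
    - {"x":0,"y":0.056,"z":0,"wx":0,"wy":0,"wz":0}
    - {"x":0,"y":0.056,"z":0,"wx":0,"wy":0,"wz":0}
    - {"x":0,"y":0.056,"z":0,"wx":0,"wy":0,"wz":0}
    - {"x":0,"y":0.04,"z":0,"wx":0,"wy":0,"wz":0}
    - {"x":0,"y":0.025,"z":0,"wx":0,"wy":0,"wz":0}
    - {"x":0,"y":0.01,"z":0,"wx":0,"wy":0,"wz":0}
    - {"x":0,"y":0,"z":0,"wx":0,"wy":0,"wz":0}
    - {"x":0,"y":0,"z":0,"wx":0,"wy":0,"wz":0}
    - {"x":0,"y":0,"z":0,"wx":0,"wy":0,"wz":0}

```text
clock: 14.48
position: [0.4018, 0.126, 0.0126]
tool_rot: [1.768, 1.557, 0.38]
force: [6.8, 5.6, -2.9]
grip_width: 0.0859
```

```bash
python3 jaw.py
```

```text
Fclamp x 7.74 y 4.28 z -2.93
scene jaw 367 [0.0758] [0.1052 0.1207 0.1246]
scene box 480 [0.0025 0.0773]
top jaw 540 [0.0794] [0.1021 0.1175 0.1208]
top box 850 [0.0004 0.0751]
t 14.575 pos [0.4018 0.126  0.0126] F [ 7.5  6.3 -3.4] w 0.0854 clampTCP [-0.0907  0.0772]
shift [0.0077 0.0967 0.0054] turn [ 0.     -0.0004 -0.0021] tool y [0.98 0.18 0.01] z [ 0.18 -0.98 -0.  ]
```

Emit:
servo_tool:
  targets:
    - {"x":0,"y":0.03,"z":0.005,"wx":0,"wy":0,"wz":-0.002}
    - {"x":0,"y":0.053,"z":0.005,"wx":0,"wy":0,"wz":-0.002}
    - {"x":0,"y":0.053,"z":0.005,"wx":0,"wy":0,"wz":-0.002}
    - {"x":0,"y":0.053,"z":0.005,"wx":0,"wy":0,"wz":-0.002}
    - {"x":0,"y":0.04,"z":0.005,"wx":0,"wy":0,"wz":-0.002}
    - {"x":0,"y":0.03,"z":0.005,"wx":0,"wy":0,"wz":-0.002}
    - {"x":0,"y":0.02,"z":0.005,"wx":0,"wy":0,"wz":-0.002}
    - {"x":0,"y":0.02,"z":0.005,"wx":0,"wy":0,"wz":-0.002}
    - {"x":0,"y":0.02,"z":0.005,"wx":0,"wy":0,"wz":-0.002}

```text
clock: 15.7
position: [0.4106, 0.1265, 0.0129]
tool_rot: [2.539, 1.566, 1.152]
force: [5.9, 5.9, -3.1]
grip_width: 0.0851
```

```bash
python3 jaw.py
```

```text
Fclamp x 6.87 y 4.77 z -3.09
scene jaw 372 [0.0725] [0.1049 0.1204 0.1237]
scene box 478 [0.0017 0.0774]
top jaw 531 [0.0793] [0.1022 0.117  0.1211]
top box 847 [0.0001 0.0754]
t 15.8 pos [0.4106 0.1265 0.0129] F [ 6.4  5.3 -2.3] w 0.0856 clampTCP [-0.082   0.0761]
shift [0.0075 0.075  0.0028] turn [ 0.0002 -0.0006 -0.0004] tool y [0.98 0.18 0.  ] z [ 0.18 -0.98 -0.  ]
```

Emit:
servo_tool:
  targets:
    - {"x":0,"y":-0.008,"z":0,"wx":0,"wy":0,"wz":0}
    - {"x":0,"y":-0.016,"z":0,"wx":0,"wy":0,"wz":0}
    - {"x":0,"y":-0.024,"z":0,"wx":0,"wy":0,"wz":0}
    - {"x":0,"y":-0.026,"z":0,"wx":0,"wy":0,"wz":0}
    - {"x":0,"y":-0.026,"z":0,"wx":0,"wy":0,"wz":0}

```text
clock: 16.42
position: [0.4016, 0.1255, 0.0131]
tool_rot: [2.323, 1.563, 0.935]
force: [13.8, 3.7, -11.2]
grip_width: 0.0856
```

```bash
python3 jaw.py
```

```text
Fclamp x 14.19 y 1.16 z -11.21
scene jaw 366 [0.0754] [0.1022 0.1177 0.1219]
scene box 480 [0.0024 0.0771]
top jaw 520 [0.063] [0.0995 0.1144 0.1186]
top box 842 [-0.      0.0751]
t 16.525 pos [0.4017 0.1255 0.0131] F [ 13.3   2.9 -11.4] w 0.0856 clampTCP [-0.091   0.0767]
shift [0.0082 0.0974 0.0045] turn [ 0.0002 -0.0009 -0.0009] tool y [0.98 0.18 0.01] z [ 0.18 -0.98 -0.01]
```

Emit:
servo_tool:
  targets:
    - {"x":0,"y":0.03,"z":0.004,"wx":0,"wy":0,"wz":-0.001}
    - {"x":0,"y":0.053,"z":0.004,"wx":0,"wy":0,"wz":-0.001}
    - {"x":0.003,"y":0.053,"z":0.004,"wx":0,"wy":0,"wz":-0.001}
    - {"x":0.003,"y":0.053,"z":0.004,"wx":0,"wy":0,"wz":-0.001}
    - {"x":0.003,"y":0.04,"z":0.004,"wx":0,"wy":0,"wz":-0.001}
    - {"x":0.003,"y":0.03,"z":0.004,"wx":0,"wy":0,"wz":-0.001}
    - {"x":0.003,"y":0.02,"z":0.004,"wx":0,"wy":0,"wz":-0.001}
    - {"x":0.003,"y":0.015,"z":0.004,"wx":0,"wy":0,"wz":-0.001}
    - {"x":0.003,"y":0.015,"z":0.004,"wx":0,"wy":0,"wz":-0.001}

```text
clock: 17.65
position: [0.4087, 0.1263, 0.0122]
tool_rot: [2.824, 1.563, 1.438]
force: [9.0, 5.3, -6.9]
grip_width: 0.0854
```

```bash
python3 jaw.py
```

```text
Fclamp x 9.76 y 3.58 z -6.88
scene jaw 371 [0.0755] [0.1025 0.1184 0.1226]
scene box 482 [0.0012 0.078 ]
top jaw 521 [0.077] [0.1003 0.115  0.1197]
top box 853 [-0.0002  0.0752]
t 17.75 pos [0.4088 0.1263 0.0122] F [ 9.6  6.7 -6.5] w 0.0853 clampTCP [-0.0838  0.0762]
shift [0.0056 0.0795 0.0033] turn [ 0.0004 -0.0012 -0.0004] tool y [0.98 0.18 0.  ] z [ 0.18 -0.98 -0.01]
```

Emit:
servo_tool:
  targets:
    - {"x":0,"y":-0.008,"z":0,"wx":0,"wy":0,"wz":0}
    - {"x":0,"y":-0.016,"z":0,"wx":0,"wy":0,"wz":0}
    - {"x":0,"y":-0.022,"z":0,"wx":0,"wy":0,"wz":0}
    - {"x":0,"y":-0.022,"z":0,"wx":0,"wy":0,"wz":0}
    - {"x":0,"y":-0.022,"z":0,"wx":0,"wy":0,"wz":0}

```text
clock: 18.38
position: [0.4017, 0.1256, 0.0124]
tool_rot: [2.549, 1.56, 1.163]
force: [15.5, 1.8, -12.1]
grip_width: 0.0855
```

```bash
python3 jaw.py
```

```text
Fclamp x 15.53 y -1.07 z -12.1
scene jaw 357 [0.0755] [0.1012 0.1158 0.1197]
scene box 484 [0.0023 0.0775]
top jaw 508 [0.0727] [0.0985 0.1128 0.1162]
top box 841 [-0.0001  0.0752]
t 18.475 pos [0.4017 0.1255 0.0124] F [ 14.8   2.5 -11.9] w 0.0853 clampTCP [-0.0909  0.0767]
shift [0.0065 0.0973 0.0047] turn [ 0.0004 -0.0014 -0.0009] tool y [0.98 0.18 0.01] z [ 0.18 -0.98 -0.01]
```

Emit:
servo_tool:
  targets:
    - {"x":0,"y":-0.006,"z":0,"wx":0,"wy":0,"wz":0}
    - {"x":0,"y":-0.012,"z":0,"wx":0,"wy":0,"wz":0}
    - {"x":0,"y":-0.012,"z":0,"wx":0,"wy":0,"wz":0}
    - {"x":0,"y":-0.012,"z":0,"wx":0,"wy":0,"wz":0}

```text
clock: 18.98
position: [0.3991, 0.1254, 0.0127]
tool_rot: [2.35, 1.557, 0.963]
force: [19.3, 0.9, -13.5]
grip_width: 0.0854
```

```bash
python3 jaw.py
```

```text
Fclamp x 19.12 y -2.65 z -13.54
scene jaw 365 [0.0756] [0.1004 0.1151 0.1191]
scene box 483 [0.0015 0.0776]
top jaw 510 [0.0795] [0.0977 0.1121 0.116 ]
top box 855 [0.0002 0.0751]
t 19.075 pos [0.3991 0.1254 0.0127] F [ 19.8   0.3 -12.5] w 0.0857 clampTCP [-0.0935  0.077 ]
shift [0.0077 0.1036 0.0054] turn [ 0.0003 -0.0016 -0.0016] tool y [0.98 0.18 0.01] z [ 0.18 -0.98 -0.01]
```

Run:
```python
from fit import *
p,d,c=snap('top'); save('t6',cv2.resize(p[200:350,200:400],(800,600)))
z=np.load('top0.npz')
for q in(z['d'],d):
    W=cloud(q,c).reshape(-1,3);C=w2c(W)
    k=(C[:,0]>.09)&(C[:,0]<.2)&(W[:,2]>.05)&(W[:,2]<.062)&(abs(C[:,1]+.075)<.012); print('jaw back',k.sum(),np.percentile(C[k,0],[95,98]).round(4))
b=C[(C[:,0]>-.015)&(C[:,0]<.09)&(C[:,1]>-.15)&(C[:,1]<.01)&(W[:,2]>.064)&(W[:,2]<.08)]
print('box',*fit(b,HOUSE,[.038,-.065,0]))
```

```text
jaw back 162 [0.1354 0.1375]
jaw back 87 [0.1117 0.1125]
box [ 0.03731306 -0.06312683 -0.00880529] 0.03290246768507643
```

View pics/t6.png

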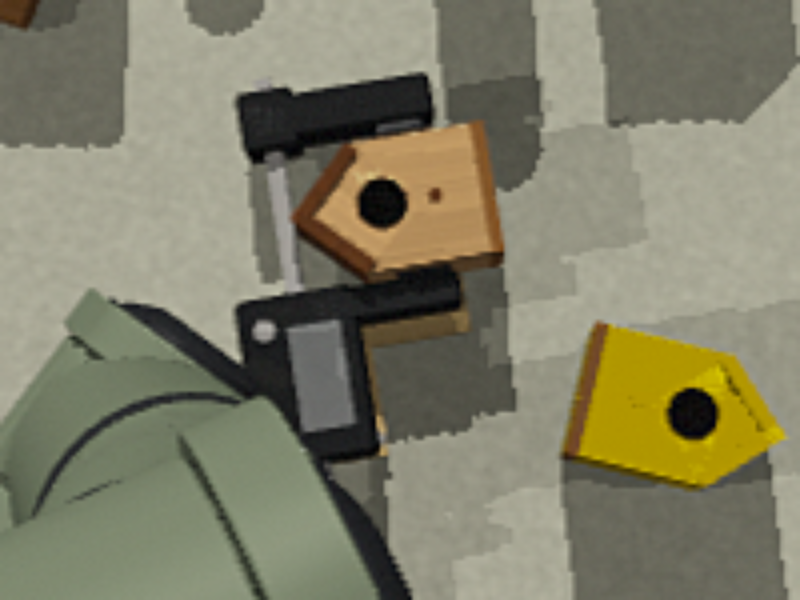

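The picture shows the box clamped square between the jaws, peak (297,215) on the bar. The jaw has travelled about 24 mm, which puts the squash at roughly 5.5–6.5 mm. I hand it in.

```bash
python3 -c "
from h import *
print(bot.observe()['force']);print(bot.job_done());o=bot.observe();print(o['clock'],o['force'],o['position'])"
```

```text
[ 19.54561043  -0.11849518 -13.13058149]
the job is handed in; nothing more can be done
None
the job is handed in; nothing more can be done
```

The nest box is clamped between the jaws with its roof peak on the bar, and I handed the job in at about 19 s, well under the 72 s limit. `job_done()` gave no verdict.

**What I did:** I gripped the box by its base end and slid it into the throat without lifting it. I then pumped the trigger five times with one finger pad and ended still holding it squeezed.

**Last checks:**

| Check | Measured | Needed |
|---|---|---|
| Box middle from the fixed jaw | about 37 mm | 30–45 mm |
| Box y in the clamp frame | about -63 mm | above -84 mm |
| Box skew | about 0.01 rad | under 0.1 rad |
| Push on the trigger | about 19 N | over 2 N |
| Pad squash (inferred) | about 5–7 mm | 3–9 mm |

- **Pad squash:** I couldn't see it directly. Jaw travel gave readings from about 5 to 7 mm, and the rise in trigger force suggested up to 7 mm.
- **Trigger position:** At rest the trigger and handle measured about 53 mm apart, not the stated 60 mm. I didn't explain this, but I had pushed the trigger about 19 mm from first contact, and 2 mm is needed.
- **Downward force:** The gripper also read about 13 N of downward force while holding, probably friction on the trigger.
- **Bystanders:** I didn't re-measure them. The arm kept clear of them, and I saw no contact.

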